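# Put the setting-block set right and book it

## Robot

A 6-joint arm with a two-finger parallel gripper is mounted at the origin on a cart in front of the work surface, level with it; the furniture and walls round the work are solid. World frame = base frame: x ahead of the robot, y to its left, z up, the work surface at z = 0. Lengths are in m, angles in rad, forces in N, time in s.
With the tool pointing down it reaches from about 0.3 to 0.875 m from the base axis. Payload 6.4 kg.
Tool frame: the origin (TCP) lies at the very end of the fingers, on their centre line; the grasp point (between the pads) lies 19 mm behind it; z points along the fingers, y is the line along which they close (so a half turn about z gives the same grasp; the last joint's range is limited). The gripper opens to 85 mm and grips with 20 to 120 N. Pads are 22 mm wide; open, the fingers measure 114 mm over their backs; the gripper's body (76 mm by 85 mm) begins 54 mm behind the grasp point. The pads swing forward as they close: fully open they stand 13 mm farther back than shut.
Start: joints at [0.997, 0.181, 1.607, -0, 1.354, -0.206], TCP at [0.207, 0.537, 0.231] pointing down, gripper open.
Joint ranges: [-2.99, 2.99], [-0.89, 2.07], [0.3, 2.58], [-1.14, 4.28], [0, 2.63], [-3.12, 3.12]. Speed limits (rad/s): [2.57, 2.57, 3.01, 3.14, 3.14, 3.14].

## Interface

Orientations are given as a unit quaternion [w, x, y, z].
In Python, from bench import ctrl, camera, calibration, order, outline_of gives the robot as it stands.
- The arm moves only by the tool move_arm, never from a script. Its argument "series" is a list that holds one entry, the list of rows, each a list of 5 numbers: the opening, from 0 (shut) to 1 (fully open), then the shift along the tool's x, y, z in mm, then the turn about the tool's z in rad. A call has exactly 10 rows; each row is the pose to reach, as a shift and turn from the pose commanded when the call began, along the tool's axes at that moment; what a row does not reach only later rows make up. A row lasts 1/12 s, in which the tool goes at most 41.7 mm and 7.16 degrees, less where a joint would pass 70% of its speed; a pose out of reach is approached as far as the arm can. A call with a gripper value outside its range is refused whole. The fingers move at their own pace and stop on an object; the grip force is fixed at half the most. Time passes only in rows, so rows that repeat a pose let the fingers close, or fill a call up. It gives the time, the measured TCP pose, the force, the opening and the grip force at its end, in the units of the state.
- ctrl.get_obs(): the state, without advancing time (a new reading comes with each control period).
- camera(name): name is "side" or "top"; returns (picture, depth): 384x512x3 uint8, blue, green, red; 384x512 float32, m along the optical axis (not along the pixel's ray), 0 where there is no reading.
- calibration(name): a dict with "intrinsics" (3x3 intrinsics, pixels), "rvec" (rotation vector, rad) and "tvec" (3), from world to camera coordinates, as OpenCV has them. Camera axes: x right, y down, z forward; pixel columns grow to the right and rows downward; lengths in m; the calibration is good to about 2 mm. A picture is of the moment at which its call begins. calibration takes no time and is no camera call.
- order.hand_in(): hands the job in; it is judged then, once.
Trained networks look in the newest picture that a camera, given by its name, has taken for a name from the list of things; names that differ only in an ending like _2 or _b are one class to them, and where a whole thing is asked for, a point or a joint stands for the part that bears it (a point fixed in the world has none). Each returns a list of dicts, best first, with "conf" (0 to 1); they miss things now and then, are a little off and sometimes report something else, mostly with a low value. They report only what shows in the picture. A call takes as long as a camera call.
- outline_of(target, camera): "region" (384x512 bool, what is visible of it) and "bbox" ([centre column, centre row, width, height] in pixels, round what is visible of it).
The state is a dict: "time_s": time; "q": joint angles; "dq": joint speeds; "joint_efforts": joint torques, N m; "eef_pos": TCP position; "eef_rot": TCP orientation; "wrist_force": force on the tool from outside, world axes, zero at the start; "torque": the same for the moment, N m; "opening": opening from 0.0 (shut) to 1.0 (fully open); "grasp_force": force on a finger pad.
Only numpy, scipy, OpenCV 4.12 (cv2) and the standard library are available. Lean on these libraries where they do the work, as an engineer would, in place of code of your own. Each camera call takes 0.05 s, during which the arm holds its last target. There are 200 camera calls.

## Task

The wooden tray is for a matched set of six grey steel setting blocks, but one of its bays holds a lower brass block and some bays are empty. Take the brass block out of the set and put it in the red return tray, lay a steel block from the stock mat flat down in every bay that lacks one (the brass block in stock does not belong to the set either), and when the set is complete push the counter's sprung lever right over to its stop and let it spring back. Leave the grease tin and the screwdriver alone.

Things in the scene. Friction and masses are not known exactly. Their poses are not given: they have to be found in the camera images.
- bay_1 (a point): Bay 1 of the set tray (fixed pale wooden tray, 212 mm in x, 280 mm in y): centre of its grey floor, 18 mm above the bench; z up, x away from the robot. 52 mm (x) by 72 mm (y), bars round it 6 mm higher than its floor, for one block with its 60 mm side along y. Bays 1-3: near row, 4-6: far row, y rising; pitch 96 mm in x, 86 in y.
- bay_2 (a point): Bay 2 of the set tray (fixed pale wooden tray, 212 mm in x, 280 mm in y): centre of its grey floor, 18 mm above the bench; z up, x away from the robot. 52 mm (x) by 72 mm (y), bars round it 6 mm higher than its floor, for one block with its 60 mm side along y. Others like bay 1.
- bay_3 (a point): Bay 3 of the set tray (fixed pale wooden tray, 212 mm in x, 280 mm in y): centre of its grey floor, 18 mm above the bench; z up, x away from the robot. 52 mm (x) by 72 mm (y), bars round it 6 mm higher than its floor, for one block with its 60 mm side along y. Others like bay 1.
- bay_4 (a point): Bay 4 of the set tray (fixed pale wooden tray, 212 mm in x, 280 mm in y): centre of its grey floor, 18 mm above the bench; z up, x away from the robot. 52 mm (x) by 72 mm (y), bars round it 6 mm higher than its floor, for one block with its 60 mm side along y. Others like bay 1.
- bay_5 (a point): Bay 5 of the set tray (fixed pale wooden tray, 212 mm in x, 280 mm in y): centre of its grey floor, 18 mm above the bench; z up, x away from the robot. 52 mm (x) by 72 mm (y), bars round it 6 mm higher than its floor, for one block with its 60 mm side along y. Others like bay 1.
- bay_6 (a point): Bay 6 of the set tray (fixed pale wooden tray, 212 mm in x, 280 mm in y): centre of its grey floor, 18 mm above the bench; z up, x away from the robot. 52 mm (x) by 72 mm (y), bars round it 6 mm higher than its floor, for one block with its 60 mm side along y. Others like bay 1.
- steel_1_mid (a point): Centre of a grey ground steel block, the right part: 40 mm (x) by 60 mm (y) by 38.5 mm high (z), 0.6 to 0.9 kg, dark hole in its top; z points out of the hole side. All ten are alike; this one may stand in one of the bays at the start, or be absent.
- steel_2_mid (a point): Centre of a grey ground steel block, the right part: 40 mm (x) by 60 mm (y) by 38.5 mm high (z), 0.6 to 0.9 kg, dark hole in its top; z points out of the hole side. All ten are alike; this one may stand in one of the bays at the start, or be absent.
- steel_3_mid (a point): Centre of a grey ground steel block, the right part: 40 mm (x) by 60 mm (y) by 38.5 mm high (z), 0.6 to 0.9 kg, dark hole in its top; z points out of the hole side. All ten are alike; this one may stand in one of the bays at the start, or be absent.
- steel_4_mid (a point): Centre of a grey ground steel block, the right part: 40 mm (x) by 60 mm (y) by 38.5 mm high (z), 0.6 to 0.9 kg, dark hole in its top; z points out of the hole side. All ten are alike; this one may stand in one of the bays at the start, or be absent.
- steel_5_mid (a point): Centre of a grey ground steel block, the right part: 40 mm (x) by 60 mm (y) by 38.5 mm high (z), 0.6 to 0.9 kg, dark hole in its top; z points out of the hole side. All ten are alike; this one may stand in one of the bays at the start, or be absent.
- steel_6_mid (a point): Centre of a grey ground steel block, the right part: 40 mm (x) by 60 mm (y) by 38.5 mm high (z), 0.6 to 0.9 kg, dark hole in its top; z points out of the hole side. All ten are alike; this one starts in stock, on the fixed black mat (265 by 220 mm, 3 mm thick) that lies to the left or the right of the set tray.
- steel_7_mid (a point): Centre of a grey ground steel block, the right part: 40 mm (x) by 60 mm (y) by 38.5 mm high (z), 0.6 to 0.9 kg, dark hole in its top; z points out of the hole side. All ten are alike; this one starts in stock, on the fixed black mat (265 by 220 mm, 3 mm thick) that lies to the left or the right of the set tray.
- steel_8_mid (a point): Centre of a grey ground steel block, the right part: 40 mm (x) by 60 mm (y) by 38.5 mm high (z), 0.6 to 0.9 kg, dark hole in its top; z points out of the hole side. All ten are alike; this one starts in stock, on the fixed black mat (265 by 220 mm, 3 mm thick) that lies to the left or the right of the set tray.
- steel_9_mid (a point): Centre of a grey ground steel block, the right part: 40 mm (x) by 60 mm (y) by 38.5 mm high (z), 0.6 to 0.9 kg, dark hole in its top; z points out of the hole side. All ten are alike; this one starts in stock, on the fixed black mat (265 by 220 mm, 3 mm thick) that lies to the left or the right of the set tray.
- steel_10_mid (a point): Centre of a grey ground steel block, the right part: 40 mm (x) by 60 mm (y) by 38.5 mm high (z), 0.6 to 0.9 kg, dark hole in its top; z points out of the hole side. All ten are alike; this one starts in stock, on the fixed black mat (265 by 220 mm, 3 mm thick) that lies to the left or the right of the set tray.
- brass_1_mid (a point): Centre of a yellow brass block, lower than the steel ones: 40 mm (x) by 60 mm (y) by 28 mm high (z), 0.55 kg. It lies in one of the six bays at the start: the wrong part.
- brass_2_mid (a point): Centre of a yellow brass block, lower than the steel ones: 40 mm (x) by 60 mm (y) by 28 mm high (z), 0.55 kg. It starts in stock, on the black mat, among the steel ones, and is not wanted.
- return_floor (a point): Centre of the inner floor of the red return tray, 16 mm above the bench: square, open, 142 mm inside, walls 4 mm thick, 22 mm above its floor. Fixed on a plywood board with the counter, on the other side of the set tray from the stock mat; the counter stands 175 mm farther along x. Axes: x along the board, away from the robot, z up.
- counter_lever (a joint): Sprung lever of the grey bench counter (housing 90 mm in the board's x, 62 mm across, top 60 mm above the bench), rad. 0 = home, leaning 0.5 rad to the board's -x (towards the robot); pushed to +x it meets its stop at 1.0, leaning 0.5 rad the other way. Takes 2 to 7 N at 50 mm above the pivot; springs home when let go.
- lever_pivot (a point): Pivot of the counter's lever, 57 mm above the bench, just under the top of the housing; axes as the board's (x = direction to push), the lever turns about y. The lever is a steel rod 10 mm thick with a black ball, 24 mm across, centred 75 mm from the pivot.
- grease_tin: Bystander: small red grease tin with grey lid, 66 mm across, 46 mm high, origin under its centre.
- screwdriver_yellow: Bystander: screwdriver with yellow handle, 185 mm long, lying off to the right, origin under its middle.

How it is judged:
By the outcome, as a careful person would: the job done as asked, in the order asked, and still so for the second after the job is handed in, with the robot touching nothing.
Of steel_1, steel_2, steel_3, steel_4, steel_5 only 1 to 3 are there at a start; the rules pass over those that are not, and their reading is None.
At some moment in a run one of steel_6, steel_7, steel_8, steel_9, steel_10, brass_2 may be knocked a few centimetres aside while the robot is not near it.
Once in a run the grip may slacken for a moment while it holds something.
It also fails if it takes over 210 s, if anything falls off the work surface, if the arm or the gripper's body presses on something with over 40 N, if the wrist force passes 120 N, or if a joint passes its speed limit or range.

## Working session

There is one attempt and no reset: what is moved stays moved. The work goes in short steps, Python scripts to look and compute and a tool call to move; the robot and the scene stay as the last step left them, time stands still between calls to the robot, and variables do not carry over. Pictures are saved under pics/ and viewed, at most 14 in all, crops included, and the job is handed in when it is done.

Besides the shell and the picture viewer there is one more tool, called after "Call:" by a JSON object that holds its "fn" and its "kwargs". move_arm: Moves the arm, as the interface text tells. Its arguments: {"type":"object","properties":{"series":{"type":"array","items":{"type":"array","items":{"type":"array","items":{"type":"number"}}}}},"required":["series"]}

```bash
mkdir -p pics; ls; python3 - <<'E'
from bench import ctrl,camera,calibration
import cv2,numpy as np
for n in("top","side"):
    p,d=camera(n); cv2.imwrite(f"pics/{n}0.png",p); c=calibration(n); R=cv2.Rodrigues(np.array(c["rvec"]))[0]
    print(n,c["intrinsics"],-R.T@np.array(c["tvec"]).ravel(),R)
print(ctrl.get_obs())
E
```

```text
pics
top [[381.42039182   0.         250.31442578]
 [  0.         381.42039182 188.88020041]
 [  0.           0.           1.        ]] [ 0.27938766 -0.06966967  1.25560747] [[ 0.03349259 -0.99943186  0.00376905]
 [-0.97366031 -0.03347947 -0.22553211]
 [ 0.22553016  0.00388388 -0.97422844]]
side [[495.37151443   0.         258.98232154]
 [  0.         495.37151443 192.20775483]
 [  0.           0.           1.        ]] [ 0.34221119 -1.59938544  0.72870989] [[ 0.99394336 -0.10765408  0.02207259]
 [-0.02130746 -0.3858326  -0.92232272]
 [ 0.10780812  0.91626623 -0.38578958]]
{'time_s': 0.1, 'q': array([ 9.96698806e-01,  1.81462942e-01,  1.60789586e+00, -2.72614457e-05,
        1.35378052e+00, -2.06314315e-01]), 'dq': array([ 0.00142019, -0.00136875, -0.00268736, -0.00020471,  0.00061827,
        0.00059624]), 'joint_efforts': array([-5.50282803e-04, -4.45876765e+01, -3.52238846e+01, -4.32856596e-04,
        3.94234565e-03, -3.81568850e-05]), 'eef_pos': array([0.20647003, 0.53613156, 0.23048225]), 'eef_rot': array([-2.81851952e-04,  1.82853987e-01,  9.83139777e-01, -7.20266323e-04]), 'wrist_force': array([-0.74386141,  0.41191255,  0.11310672]), 'torque': array([-0.04301681, -0.01622167, -0.01187907]), 'grasp_force': 0.0, 'opening': 1.0003081848856894}
```

View pics/top0.png

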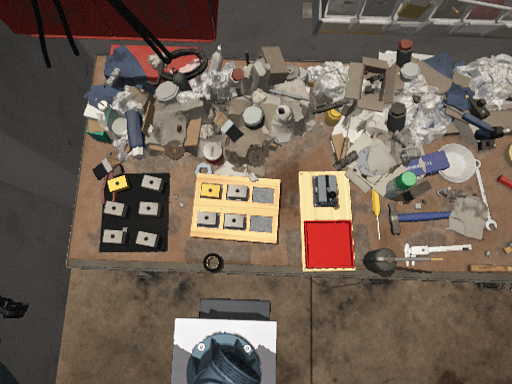

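View pics/side0.png

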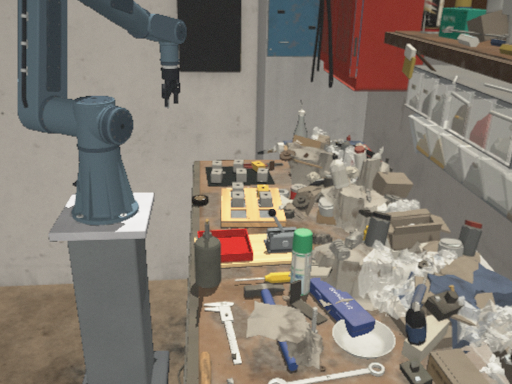

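The top view shows bays from (208,218) to (262,194). Bay 1 (262,222) and bay 4 (262,194) are empty, and brass is in bay 6 (211,190). The stock mat is on the left with 5 steel blocks and brass at (118,184). The return tray is at (329,243) and the counter at (327,190). Next I'll measure.

```bash
cat > h.py <<'E'
from bench import ctrl,camera,calibration,order,outline_of
import cv2,numpy as np
def world(n,d):
    c=calibration(n);R=cv2.Rodrigues(np.array(c["rvec"]))[0];K=np.array(c["intrinsics"])
    v,u=np.mgrid[:384,:512]
    r=np.stack([(u-K[0,2])/K[0,0],(v-K[1,2])/K[1,1],np.ones_like(d)],-1)*d[...,None]
    return (r-np.array(c["tvec"]).ravel())@R
def rect(P,m,z=None):
    """x,y centre, sizes, angle of the long side, from the top layer of region m"""
    p=P[m];p=p[p[:,2]>-.02]
    zt=np.percentile(p[:,2],85) if z is None else z
    q=p[abs(p[:,2]-zt)<.006]
    (cx,cy),(a,b),t=cv2.minAreaRect((q[:,:2]*1000).astype(np.float32))
    if a<b:a,b,t=b,a,t+90
    return round(cx),round(cy),round(a),round(b),round((t+90)%180-90),round(zt*1000),len(q)
def blocks():
    p,d=camera("top");P=world("top",d)
    for name in("steel_6_mid","brass_1_mid"):
        for o in outline_of(name,"top"):
            if o["conf"]>.3 and o["region"].sum()>20: print(name,round(o["conf"],2),np.round(o["bbox"]).astype(int),rect(P,o["region"]))
    return p,d,P
def go(x,y,z,yaw=None):
    """tool-frame shift (mm) and turn; yaw = wanted world angle (deg) of tool y, mod 180"""
    from scipy.spatial.transform import Rotation as Ro
    s=ctrl.get_obs();q=s["eef_rot"];R=Ro.from_quat([q[1],q[2],q[3],q[0]]).as_matrix()
    sh=R.T@(np.array([x,y,z])-s["eef_pos"]*1000)
    a=np.degrees(np.arctan2(R[1,1],R[0,1]));t=0
    if yaw is not None:
        t=-np.radians((yaw-a+90)%180-90)
    print("to",(x,y,z),"shift",np.round(sh,1),"turn",round(t,3),"| now",np.round(s["eef_pos"]*1000,1),"yaw",round(a,1),"q6",round(s["q"][5],2),"t",s["time_s"],"grasp",s["grasp_force"],s["opening"])
E
python3 - <<'E'
from h import *
p,d,P=blocks()
for r,c in[(222,262),(194,262),(243,329),(235,320),(206,222),(240,108),(220,310)]: print(r,c,np.round(P[r,c]*1000))
for n in("return_floor","counter_lever","grease_tin","bay_1"):
    for o in outline_of(n,"top")[:2]: print(n,round(o["conf"],2),np.round(o["bbox"]),rect(P,o["region"]))
cv2.imwrite("pics/crop0.png",cv2.resize(p[160:280,90:360],None,fx=2.9,fy=2.9,interpolation=cv2.INTER_CUBIC))
E
```

```text
steel_6_mid 0.79 [152 206  20  12] (487, 262, 60, 40, 89, 43, 219)
brass_1_mid 0.52 [212 193  18  11] (553, 66, 59, 40, 86, 48, 210)
222 262 [ 456. -107.   20.]
194 262 [ 548. -104.   25.]
243 329 [ 396. -325.   15.]
235 320 [ 421. -296.   16.]
206 222 [504.  26.  24.]
240 108 [379. 380.  41.]
220 310 [ 464. -259.   43.]
return_floor 0.76 [328. 222.  58. 101.] (465, -317, 291, 151, 3, 38, 275)
return_floor 0.61 [118. 184.  22.  18.] (569, 375, 59, 42, -72, 33, 202)
counter_lever 0.57 [334. 192.  11.   5.] (532, -312, 19, 18, 1, 136, 30)
counter_lever 0.54 [237. 207.  93.  72.] (503, -19, 280, 213, 87, 27, 3300)
grease_tin 0.78 [212. 153.  18.  22.] (688, 67, 63, 61, -46, 48, 269)
bay_1 0.93 [235. 209.  90.  70.] (503, -19, 280, 213, 87, 27, 3195)
```

View pics/crop0.png

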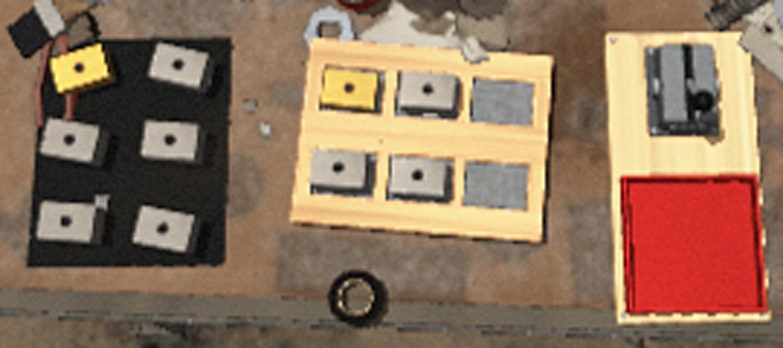

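The crop confirms it: five steel blocks, all hole up, and one brass block at crop (82,68). The bays at crop (502,100) and (497,185) are empty. I'll segment the blocks by height and refine the tray angle.

```bash
cat >> h.py <<'E'
def stock(P,y0=.2,y1=.45,z0=.025,z1=.065,x0=.35,x1=.64):
    m=(P[...,2]>z0)&(P[...,2]<z1)&(P[...,1]>y0)&(P[...,1]<y1)&(P[...,0]>x0)&(P[...,0]<x1)
    n,l,st,ce=cv2.connectedComponentsWithStats(m.astype(np.uint8),connectivity=4)
    for i in range(1,n):
        if st[i,4]>80: print(np.round(ce[i]),rect(P,l==i))
E
python3 - <<'E'
from h import *
p,d=camera("top");P=world("top",d)
print("stock");stock(P);print("bays");stock(P,-.16,.13,.035)
def fit(m,l):
    q=P[m];print(l,cv2.minAreaRect((q[:,:2]*1000).astype(np.float32)),np.median(q[:,2]))
b=p.astype(int)
reg=(P[...,1]<.2)&(P[...,1]>-.2)&(P[...,0]>.35)&(P[...,0]<.63)
wood=reg&(b[...,2]-b[...,0]>60)&(b[...,2]>190)&(abs(P[...,2]-.026)<.006);fit(wood,"tray")
gr=reg&(abs(b[...,2]-b[...,0])<25)&(abs(P[...,2]-.020)<.004)&(P[...,1]<-.06)
for a,c in((.40,.5),(.5,.6)): fit(gr&(P[...,0]>a)&(P[...,0]<c),"bayfloor")
red=(b[...,2]-b[...,1]>90)&(abs(P[...,2]-.016)<.006)&(P[...,1]<-.2)&(P[...,0]<.5);fit(red,"red floor")
lv=(P[...,1]<-.25)&(P[...,1]>-.42)&(P[...,0]>.47)&(P[...,0]<.65)
fit(lv&(P[...,2]>.1),"ball");fit(lv&(abs(P[...,2]-.062)<.005),"housing")
print(P[lv][:,2].max())
E
```

```text
stock
[152. 182.] (574, 261, 61, 40, 78, 43, 208)
[117. 183.] (569, 375, 60, 42, -70, 33, 210)
[114. 208.] (484, 374, 61, 40, 82, 43, 211)
[149. 208.] (487, 262, 61, 40, 87, 43, 223)
[113. 236.] (393, 367, 61, 40, 87, 43, 234)
[147. 238.] (389, 260, 63, 40, 81, 43, 230)
bays
[257. 170.] (621, -82, 53, 38, -88, 42, 103)
[210. 190.] (552, 66, 61, 40, 84, 48, 216)
[237. 191.] (552, -22, 59, 40, -90, 59, 219)
[206. 218.] (461, 72, 60, 40, 89, 59, 220)
[234. 220.] (454, -15, 60, 39, -89, 59, 219)
tray ((503.27337646484375, -18.494125366210938), (279.2938232421875, 212.54315185546875), 87.3504638671875) 0.024528263861841086
bayfloor ((450.9273986816406, -101.1479721069336), (68.85787200927734, 49.317298889160156), 87.17935180664062) 0.018849622728392315
bayfloor ((546.9169921875, -105.33349609375), (68.26288604736328, 49.11381912231445), 85.96546936035156) 0.018849596828030928
red floor ((392.7568359375, -320.266357421875), (147.72802734375, 149.62191772460938), 2.368203639984131) 0.016785589071625
ball ((534.6922607421875, -311.4117431640625), (26.230091094970703, 20.2954044342041), 34.5008659362793) 0.1324088973253514
housing ((598.2930908203125, -332.5309753417969), (95.12127685546875, 174.27276611328125), 55.91375732421875) 0.0612015688950413
0.1377565298632013
```

```bash
python3 -c "
from h import *
go(552,66,150,-6)"
```

```text
to (552, 66, 150) shift [-491.4 -314.9   81.3] turn 1.308 | now [206.7 536.5 231.2] yaw 68.9 q6 -0.21 t 0.5 grasp 0.0 1.0027526128744673
```

Call:
{"fn": "move_arm", "kwargs": {"series": [[[1,-491.4,-314.9,81.3,1.308],[1,-491.4,-314.9,81.3,1.308],[1,-491.4,-314.9,81.3,1.308],[1,-491.4,-314.9,81.3,1.308],[1,-491.4,-314.9,81.3,1.308],[1,-491.4,-314.9,81.3,1.308],[1,-491.4,-314.9,81.3,1.308],[1,-491.4,-314.9,81.3,1.308],[1,-491.4,-314.9,81.3,1.308],[1,-491.4,-314.9,81.3,1.308]]]}}

```text
time_s: 1.33
eef_pos: [0.4519, 0.2021, 0.1739]
eef_rot: [0.0, 0.726, 0.688, 0.0]
wrist_force: [1.0, 0.5, 0.1]
opening: 1.001
grasp_force: 0.0
```

```bash
python3 -c "
from h import *
go(552,66,120,-6)"
```

```text
to (552, 66, 120) shift [-130.6  107.2   54. ] turn 0.051 | now [451.9 202.1 173.9] yaw -3.0 q6 0.23 t 1.3333 grasp 0.0 1.0013029319893756
```

Call:
{"fn": "move_arm", "kwargs": {"series": [[[1,-130.6,107.2,54,0.05],[1,-130.6,107.2,54,0.05],[1,-130.6,107.2,54,0.05],[1,-130.6,107.2,54,0.05],[1,-130.6,107.2,54,0.05],[1,-130.6,107.2,54,0.05],[1,-130.6,107.2,54,0.05],[1,-130.6,107.2,54,0.05],[1,-130.6,107.2,54,0.05],[1,-130.6,107.2,54,0.05]]]}}

```text
time_s: 2.17
eef_pos: [0.5515, 0.0697, 0.1205]
eef_rot: [0.0, 0.74, 0.673, 0.0]
wrist_force: [-0.2, 0.5, 0.5]
opening: 0.999
grasp_force: 0.0
```

```bash
python3 -c "
from h import *
p,d=camera('side');cv2.imwrite('pics/s1.png',cv2.resize(p[130:290,160:360],None,fx=4,fy=3.75,interpolation=cv2.INTER_CUBIC))
go(552,66,26,-6)"
```

```text
to (552, 66, 26) shift [-3.5  0.7 94.4] turn 0.01 | now [551.6  69.5 120.4] yaw -5.5 q6 0.01 t 2.2167 grasp 0.0 1.0000027683275163
```

View pics/s1.png

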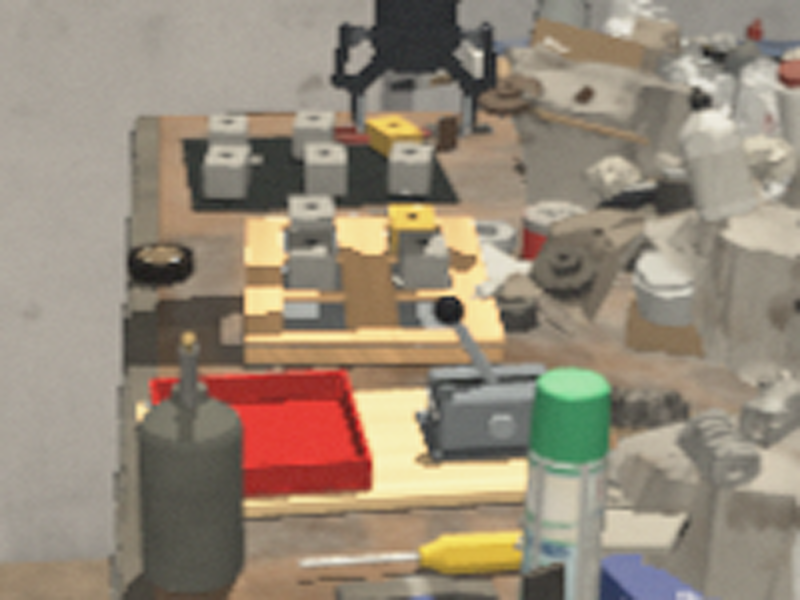

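Side crop: the open gripper hangs centred above the brass block at (412,215), clear of everything.

Call:
{"fn": "move_arm", "kwargs": {"series": [[[1,-3.5,0.7,30,0.01],[1,-3.5,0.7,60,0.01],[1,-3.5,0.7,85,0.01],[1,-3.5,0.7,96,0.01],[1,-3.5,0.7,96,0.01],[0.3,-3.5,0.7,96,0.01],[0.2,-3.5,0.7,96,0.01],[0.2,-3.5,0.7,96,0.01],[0.2,-3.5,0.7,96,0.01],[0.2,-3.5,0.7,96,0.01]]]}}

```text
time_s: 3.05
eef_pos: [0.5534, 0.0648, 0.0258]
eef_rot: [0.001, 0.744, 0.668, 0.001]
wrist_force: [-1.1, 1.0, 6.7]
opening: 0.454
grasp_force: 62.1
```

Call:
{"fn": "move_arm", "kwargs": {"series": [[[0.2,0,0,-12,0],[0.2,0,0,-35,0],[0.2,0,0,-60,0],[0.2,0,0,-90,0],[0.2,-35,-10,-100,0],[0.2,-70,-21,-100,0],[0.2,-105,-31,-100,0],[0.2,-140,-42,-100,0],[0.2,-175,-52,-100,0],[0.2,-200,-60,-100,0]]]}}

```text
time_s: 3.88
eef_pos: [0.4697, -0.1298, 0.1244]
eef_rot: [0.0, 0.744, 0.668, -0.0]
wrist_force: [0.5, -1.2, -6.6]
opening: 0.449
grasp_force: 61.9
```

```bash
python3 -c "
from h import *
go(393,-320,70,0)"
```

```text
to (393, -320, 70) shift [-197.3  -55.7   54.6] turn -0.108 | now [ 469.7 -129.8  124.4] yaw -6.2 q6 -0.41 t 3.8833 grasp 61.92477822303772 0.448788820427442
```

Call:
{"fn": "move_arm", "kwargs": {"series": [[[0.2,-40,-11,0,0],[0.2,-80,-22,0,0],[0.2,-120,-33,0,0],[0.2,-160,-44,0,0],[0.2,-190,-54,10,0],[0.2,-196,-56,40,0],[0.2,-196,-56,65,0],[0.2,-196,-56,80,0],[0.2,-196,-56,80,0],[0.2,-196,-56,80,0]]]}}

```text
time_s: 4.72
eef_pos: [0.3939, -0.3158, 0.0435]
eef_rot: [-0.001, 0.744, 0.668, 0.0]
wrist_force: [0.2, -0.0, -3.7]
opening: 0.454
grasp_force: 61.9
```

```bash
python3 -c "
from h import *
go(393,-320,25,0)"
```

```text
to (393, -320, 25) shift [-4.3 -0.4 18.5] turn -0.107 | now [ 393.9 -315.8   43.5] yaw -6.1 q6 -0.8 t 4.7167 grasp 61.94346785545349 0.4536375589730137
```

Call:
{"fn": "move_arm", "kwargs": {"series": [[[0.2,0,0,8,0],[0.2,0,0,14,0],[0.2,0,0,18,0],[0.2,0,0,18.5,0],[0.2,0,0,18.5,0],[0.7,0,0,18.5,0],[0.7,0,0,18.5,0],[0.8,0,0,15,0],[0.8,0,0,-20,0],[0.8,0,0,-60,0]]]}}

```text
time_s: 5.55
eef_pos: [0.3932, -0.3148, 0.1028]
eef_rot: [-0.003, 0.744, 0.668, 0.0]
wrist_force: [0.6, -1.1, 0.2]
opening: 0.8
grasp_force: 0.0
```

```bash
python3 -c "
from h import *
p,d=camera('top');P=world('top',d)
print(P[237,330]);stock(P);stock(P,-.40,-.24,.025,.06,.35,.45)
go(487,262,130,-3)"
```

```text
[ 0.38917621 -0.27899503  0.25282137]
[152. 182.] (574, 261, 60, 40, 78, 43, 207)
[117. 183.] (569, 375, 60, 41, -71, 34, 198)
[114. 208.] (484, 374, 61, 40, 82, 44, 215)
[149. 208.] (487, 261, 61, 40, 87, 43, 219)
[113. 236.] (394, 366, 62, 40, 87, 43, 235)
[147. 238.] (389, 260, 62, 40, 81, 43, 231)
to (487, 262, 130) shift [587.9  27.3 -21.3] turn -0.054 | now [ 397.5 -319.8  112.6] yaw -6.1 q6 -0.8 t 5.6 grasp 0.0 0.7985455022029873
```

Call:
{"fn": "move_arm", "kwargs": {"series": [[[1,20,0,-25,0],[1,55,3,-25,0],[1,95,5,-25,0],[1,135,7,-25,0],[1,175,9,-25,0],[1,216,11,-25,-0.02],[1,257,12,-25,-0.04],[1,298,14,-25,-0.054],[1,339,16,-25,-0.054],[1,380,18,-25,-0.054]]]}}

```text
time_s: 6.43
eef_pos: [0.4538, 0.0613, 0.1301]
eef_rot: [0.001, 0.726, 0.688, 0.001]
wrist_force: [-0.2, 0.8, 0.0]
opening: 1.004
grasp_force: 0.0
```

```bash
python3 -c "
from h import *
p,d=camera('top');P=world('top',d);stock(P,-.40,-.24,.025,.06,.35,.45)
go(487,261,70,-3)"
```

```text
[327. 243.] (395, -315, 60, 40, 86, 47, 233)
to (487, 261, 70) shift [194.2  23.4  61. ] turn 0.003 | now [453.9  68.  130.1] yaw -2.8 q6 -0.07 t 6.4833 grasp 0.0 0.9982412416634907
```

Call:
{"fn": "move_arm", "kwargs": {"series": [[[0.8,40,5,5,0],[0.8,80,10,15,0],[0.8,120,15,30,0],[0.8,160,20,45,0],[0.8,190,23,55,0],[0.8,194,23.4,61,0],[0.8,194,23.4,61,0],[0.8,194,23.4,61,0],[0.8,194,23.4,61,0],[0.8,194,23.4,61,0]]]}}

```text
time_s: 7.32
eef_pos: [0.4874, 0.2508, 0.0688]
eef_rot: [0.0, 0.726, 0.688, 0.001]
wrist_force: [0.6, -0.5, 0.7]
opening: 0.801
grasp_force: 0.0
```

```bash
python3 -c "
from h import *
go(487,261,11,-3)"
```

```text
to (487, 261, 11) shift [10.2 -1.  57.8] turn -0.002 | now [487.4 250.8  68.8] yaw -3.1 q6 0.31 t 7.3167 grasp 0.0 0.8014116128275215
```

Call:
{"fn": "move_arm", "kwargs": {"series": [[[0.8,10,-1,10,0],[0.8,10,-1,35,0],[0.8,10,-1,52,0],[0.8,10,-1,57.5,0],[0.8,10,-1,57.5,0],[0.3,10,-1,57.5,0],[0.2,10,-1,57.5,0],[0.2,10,-1,57.5,0],[0.2,10,-1,57.5,0],[0.2,10,-1,57.5,0]]]}}

```text
time_s: 8.15
eef_pos: [0.4876, 0.2622, 0.0118]
eef_rot: [0.001, 0.726, 0.688, 0.001]
wrist_force: [0.1, -1.3, 7.2]
opening: 0.463
grasp_force: 63.4
```

```bash
python3 -c "
from h import *
go(451,-102,110,-2.7)"
```

```text
to (451, -102, 110) shift [-365.6  -16.9  -98.6] turn -0.006 | now [487.6 262.2  11.8] yaw -3.0 q6 0.33 t 8.15 grasp 63.39670658111572 0.463289699764567
```

Call:
{"fn": "move_arm", "kwargs": {"series": [[[0.2,0,0,-12,0],[0.2,0,0,-35,0],[0.2,0,0,-65,0],[0.2,-15,0,-90,0],[0.2,-50,-2,-98,0],[0.2,-90,-4,-98,0],[0.2,-130,-6,-98,0],[0.2,-170,-8,-98,0],[0.2,-210,-10,-98,0],[0.2,-250,-12,-98,0]]]}}

```text
time_s: 8.98
eef_pos: [0.459, 0.0117, 0.1079]
eef_rot: [-0.001, 0.725, 0.688, -0.001]
wrist_force: [1.6, -0.2, -7.8]
opening: 0.457
grasp_force: 62.6
```

Call:
{"fn": "move_arm", "kwargs": {"series": [[[0.2,-35,-2,0,0],[0.2,-70,-3,0,0],[0.2,-95,-4,0,0],[0.2,-110,-5,5,0],[0.2,-116,-5,15,0],[0.2,-116,-5,25,0],[0.2,-116,-5,35,0],[0.2,-116,-5,35,0],[0.2,-116,-5,35,0],[0.2,-116,-5,35,0]]]}}

```text
time_s: 9.82
eef_pos: [0.4498, -0.1016, 0.0731]
eef_rot: [-0.0, 0.725, 0.689, -0.0]
wrist_force: [0.1, 0.4, -8.2]
opening: 0.457
grasp_force: 62.4
```

```bash
python3 -c "
from h import *
p,d=camera('side');cv2.imwrite('pics/s2.png',cv2.resize(p[130:290,160:360],None,fx=4,fy=3.75,interpolation=cv2.INTER_CUBIC))
go(451,-102,27,-2.7)"
```

```text
to (451, -102, 27) shift [-0.   0.8 46.5] turn -0.004 | now [ 450.2 -101.9   73.5] yaw -3.0 q6 -0.43 t 9.8667 grasp 62.436347007751465 0.4606646872829577
```

View pics/s2.png

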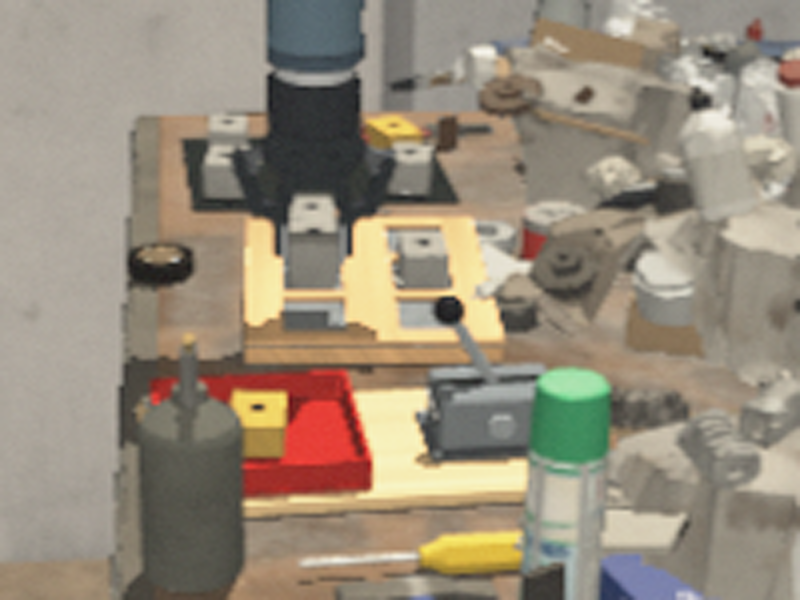

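The steel block hangs level over bay 1 at (315,245), and the brass block lies in the red tray at (258,425).

Call:
{"fn": "move_arm", "kwargs": {"series": [[[0.2,0,1,15,0],[0.2,0,1,30,0],[0.2,0,1,40,0],[0.2,0,1,45.5,0],[0.2,0,1,46,0],[0.65,0,1,46,0],[0.65,0,1,46,0],[0.65,0,1,40,0],[0.65,0,1,10,0],[0.65,0,1,-30,0]]]}}

```text
time_s: 10.7
eef_pos: [0.449, -0.1018, 0.1027]
eef_rot: [-0.002, 0.726, 0.688, -0.001]
wrist_force: [-0.1, -0.6, 0.4]
opening: 0.653
grasp_force: 0.0
```

Call:
{"fn": "move_arm", "kwargs": {"series": [[[0.8,15,0,-15,0],[0.8,50,0,-15,0],[0.8,90,-3,-15,0.01],[0.8,130,-6,-15,0.02],[0.8,170,-9,-15,0.04],[0.8,210,-12,-15,0.06],[0.8,250,-16,-15,0.08],[0.8,285,-20,-15,0.1],[0.8,300,-24,-15,0.1],[0.8,300,-24,-15,0.1]]]}}

```text
time_s: 11.53
eef_pos: [0.4427, 0.2013, 0.1198]
eef_rot: [0.0, 0.758, 0.653, 0.001]
wrist_force: [0.2, -0.2, -0.4]
opening: 0.799
grasp_force: 0.0
```

```bash
python3 -c "
from h import *
p,d=camera('top');P=world('top',d)
stock(P,-.16,.13,.035);stock(P)
go(389,260,60,-9)"
```

```text
[257. 170.] (623, -84, 53, 37, -78, 42, 91)
[237. 191.] (552, -22, 58, 41, -88, 59, 217)
[207. 218.] (461, 72, 60, 40, 89, 59, 225)
[234. 220.] (454, -15, 60, 39, -88, 59, 224)
[261. 222.] (451, -102, 57, 39, -88, 59, 229)
to (389, 260, 60) shift [ 51.6 -62.5  59.5] turn 0.008 | now [443.  199.6 119.5] yaw -8.6 q6 0.33 t 11.5833 grasp 0.0 0.7945861133869221
```

```bash
python3 -c "
from h import *
p,d=camera('side');P=world('side',d)
stock(P,x0=.36,z0=.036,z1=.05)
"
```

Call:
{"fn": "move_arm", "kwargs": {"series": [[[0.8,20,-25,10,0],[0.8,40,-50,20,0],[0.8,50,-60,35,0],[0.8,51.6,-62.5,50,0],[0.8,51.6,-62.5,55,0],[0.8,51.6,-62.5,55,0],[0.8,51.6,-62.5,55,0],[0.8,51.6,-62.5,55,0],[0.8,51.6,-62.5,55,0],[0.8,51.6,-62.5,55,0]]]}}

```text
time_s: 12.47
eef_pos: [0.3899, 0.2584, 0.0641]
eef_rot: [0.0, 0.759, 0.651, 0.001]
wrist_force: [-0.8, 0.4, 0.0]
opening: 0.798
grasp_force: 0.0
```

```bash
python3 -c "
from h import *
go(389,260,11,-9)"
```

```text
to (389, 260, 11) shift [ 1.4 -1.2 53.1] turn 0.003 | now [389.9 258.4  64.1] yaw -8.8 q6 0.48 t 12.4667 grasp 0.0 0.7978732476854624
```

```bash
python3 -c "
from h import *
p,d=camera('side');cv2.imwrite('pics/s3.png',cv2.resize(p[130:210,190:300],None,fx=7,fy=7,interpolation=cv2.INTER_CUBIC))"
```

```text
(no output)
```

View pics/s3.png

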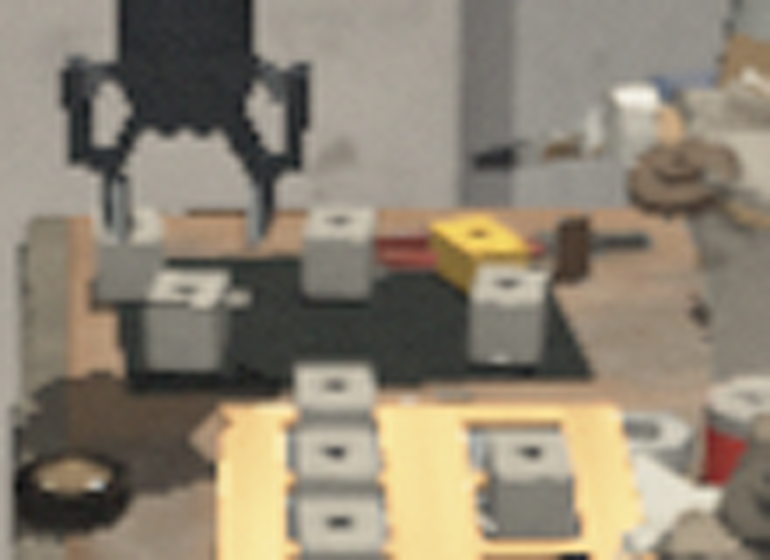

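The target block at (187,320) sits centred between the fingers at (115,220) and (262,220). The block behind it, at (130,250), has been knocked towards the robot, and I don't need that one.

Call:
{"fn": "move_arm", "kwargs": {"series": [[[0.8,1.4,-1,10,0],[0.8,1.4,-1,35,0],[0.8,1.4,-1,48,0],[0.8,1.4,-1,53,0],[0.8,1.4,-1,53,0],[0.3,1.4,-1,53,0],[0.2,1.4,-1,53,0],[0.2,1.4,-1,53,0],[0.2,1.4,-1,53,0],[0.2,1.4,-1,53,0]]]}}

```text
time_s: 13.35
eef_pos: [0.3891, 0.2606, 0.0113]
eef_rot: [0.0, 0.759, 0.651, 0.001]
wrist_force: [-0.7, 0.3, 5.3]
opening: 0.457
grasp_force: 63.0
```

```bash
python3 -c "
from h import *
go(547,-106,110,-2.7)"
```

```text
to (547, -106, 110) shift [-338.1  212.1  -98.7] turn -0.106 | now [389.1 260.6  11.3] yaw -8.8 q6 0.49 t 13.35 grasp 62.98349976539612 0.4574490547677137
```

Call:
{"fn": "move_arm", "kwargs": {"series": [[[0.2,0,0,-12,0],[0.2,0,0,-35,0],[0.2,0,0,-65,0],[0.2,-12,8,-90,0],[0.2,-42,26,-98,-0.02],[0.2,-76,48,-98,-0.04],[0.2,-110,69,-98,-0.06],[0.2,-144,90,-98,-0.08],[0.2,-178,112,-98,-0.106],[0.2,-210,132,-98,-0.106]]]}}

```text
time_s: 14.18
eef_pos: [0.4857, 0.0306, 0.1072]
eef_rot: [-0.001, 0.723, 0.691, -0.001]
wrist_force: [1.7, 0.5, -8.4]
opening: 0.458
grasp_force: 63.3
```

Call:
{"fn": "move_arm", "kwargs": {"series": [[[0.2,-36,16,0,0],[0.2,-72,32,0,0],[0.2,-105,48,0,0],[0.2,-128,60,0,0],[0.2,-136,66,5,0],[0.2,-136,66,20,0],[0.2,-136,66,35,0],[0.2,-136,66,35,0],[0.2,-136,66,35,0],[0.2,-136,66,35,0]]]}}

```text
time_s: 15.02
eef_pos: [0.5457, -0.1059, 0.0731]
eef_rot: [-0.001, 0.723, 0.69, -0.0]
wrist_force: [-0.0, 0.6, -8.6]
opening: 0.457
grasp_force: 63.2
```

```bash
python3 -c "
from h import *
go(547,-106,26.5,-2.7)"
```

```text
to (547, -106, 26.5) shift [-0.1  1.4 46.6] turn 0.001 | now [ 545.7 -105.9   73.1] yaw -2.7 q6 -0.36 t 15.0167 grasp 63.18177580833435 0.4573420323320575
```

Call:
{"fn": "move_arm", "kwargs": {"series": [[[0.2,0,1.4,15,0],[0.2,0,1.4,30,0],[0.2,0,1.4,40,0],[0.2,0,1.4,46,0],[0.2,0,1.4,46.5,0],[0.65,0,1.4,46.5,0],[0.65,0,1.4,46.5,0],[0.65,0,1.4,40,0],[0.65,0,1.4,10,0],[0.65,0,1.4,-30,0]]]}}

```text
time_s: 15.85
eef_pos: [0.5455, -0.1058, 0.1025]
eef_rot: [-0.002, 0.724, 0.69, -0.001]
wrist_force: [0.2, -0.3, 0.1]
opening: 0.646
grasp_force: 0.0
```

```bash
python3 -c "
from h import *
p,d=camera('top');P=world('top',d)
stock(P);
go(574,261,70,-12)"
```

```text
[152. 182.] (574, 261, 60, 40, 77, 43, 217)
[117. 183.] (569, 376, 60, 40, -69, 34, 204)
[114. 208.] (484, 373, 62, 41, 82, 43, 220)
[110. 245.] (363, 375, 62, 25, -88, 44, 162)
to (574, 261, 70) shift [369.9   4.6  41.7] turn 0.163 | now [ 551.8 -108.1  113.1] yaw -2.7 q6 -0.36 t 15.9 grasp 0.0 0.6531369681569357
```

Call:
{"fn": "move_arm", "kwargs": {"series": [[[0.65,10,0,-15,0],[0.8,45,1,-15,0.02],[0.8,85,2,-15,0.04],[0.8,125,3,-15,0.06],[0.8,165,4,-15,0.08],[0.8,205,5,-15,0.1],[0.8,245,6,-15,0.12],[0.8,285,7,-15,0.14],[0.8,325,8,-15,0.16],[0.8,360,9,-10,0.17]]]}}

```text
time_s: 16.73
eef_pos: [0.575, 0.2558, 0.1164]
eef_rot: [0.001, 0.78, 0.626, 0.003]
wrist_force: [0.9, 0.6, -0.6]
opening: 0.796
grasp_force: 0.0
```

Call:
{"fn": "move_arm", "kwargs": {"series": [[[0.8,8,0,10,0],[0.8,8,0,30,0],[0.8,8,0,45,0],[0.8,8,0,45,0],[0.8,8,0,45,0],[0.8,8,0,45,0],[0.8,8,0,45,0],[0.8,8,0,45,0],[0.8,8,0,45,0],[0.8,8,0,45,0]]]}}

```text
time_s: 17.57
eef_pos: [0.5756, 0.2604, 0.069]
eef_rot: [0.0, 0.78, 0.626, 0.0]
wrist_force: [0.1, 0.6, 0.9]
opening: 0.797
grasp_force: 0.0
```

```bash
python3 -c "
from h import *
go(574,261,11,-12.5)
p,d=camera('side');cv2.imwrite('pics/s4.png',cv2.resize(p[130:240,190:330],None,fx=5.4,fy=5.4,interpolation=cv2.INTER_CUBIC))"
```

```text
to (574, 261, 11) shift [ 0.2 -1.7 58. ] turn 0.001 | now [575.6 260.4  69. ] yaw -12.4 q6 0.45 t 17.5667 grasp 0.0 0.7965577215206904
```

View pics/s4.png

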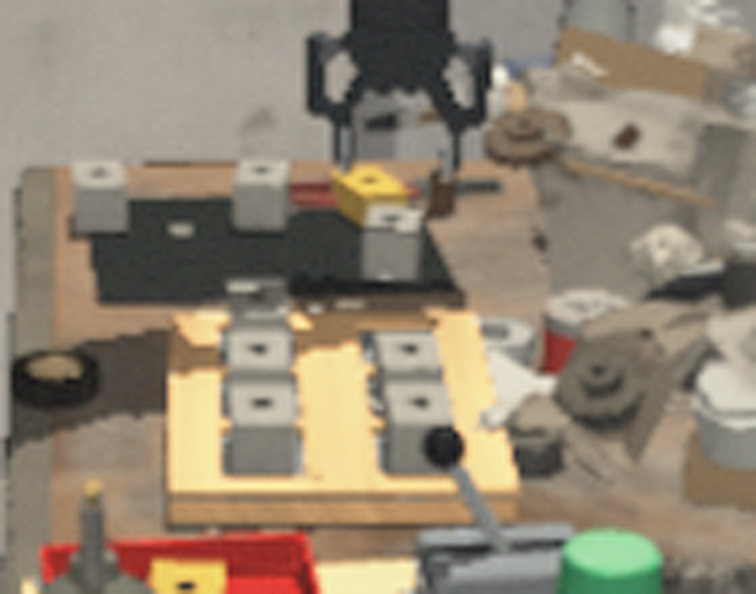

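Bays 1 and 4 are filled with blocks at (262,440) and (418,435). The gripper is centred over the next block at (392,240).

Call:
{"fn": "move_arm", "kwargs": {"series": [[[0.8,0,-1.7,15,0],[0.8,0,-1.7,38,0],[0.8,0,-1.7,52,0],[0.8,0,-1.7,57.5,0],[0.8,0,-1.7,57.5,0],[0.3,0,-1.7,57.5,0],[0.2,0,-1.7,57.5,0],[0.2,0,-1.7,57.5,0],[0.2,0,-1.7,57.5,0],[0.2,0,-1.7,57.5,0]]]}}

```text
time_s: 18.45
eef_pos: [0.5744, 0.2612, 0.0123]
eef_rot: [0.0, 0.779, 0.626, 0.001]
wrist_force: [-1.2, -0.5, 6.9]
opening: 0.455
grasp_force: 63.7
```

```bash
python3 -c "
from h import *
go(555,65,110,-2.7)"
```

```text
to (555, 65, 110) shift [-195.7   23.5  -97.9] turn -0.17 | now [574.4 261.2  12.3] yaw -12.4 q6 0.46 t 18.45 grasp 63.743945360183716 0.4550459780140208
```

Call:
{"fn": "move_arm", "kwargs": {"series": [[[0.2,0,0,-12,0],[0.2,0,0,-35,0],[0.2,0,0,-65,0],[0.2,-15,2,-85,-0.02],[0.2,-50,6,-95,-0.05],[0.2,-90,11,-95,-0.08],[0.2,-130,16,-95,-0.11],[0.2,-165,20,-95,-0.14],[0.2,-190,23,-95,-0.17],[0.2,-195.7,23.5,-95,-0.17]]]}}

```text
time_s: 19.28
eef_pos: [0.5529, 0.0606, 0.1054]
eef_rot: [-0.0, 0.724, 0.69, -0.001]
wrist_force: [0.2, -0.8, -6.7]
opening: 0.454
grasp_force: 62.3
```

Call:
{"fn": "move_arm", "kwargs": {"series": [[[0.2,0,0,0,0],[0.2,0,0,0,0],[0.2,0,0,10,0],[0.2,0,0,20,0],[0.2,0,0,30,0],[0.2,0,0,35,0],[0.2,0,0,35,0],[0.2,0,0,35,0],[0.2,0,0,35,0],[0.2,0,0,35,0]]]}}

```text
time_s: 20.12
eef_pos: [0.5548, 0.0647, 0.0713]
eef_rot: [0.0, 0.723, 0.69, 0.0]
wrist_force: [0.2, 0.5, -7.5]
opening: 0.454
grasp_force: 62.2
```

```bash
python3 -c "
from h import *
go(555,65,27.5,-2.7)"
```

```text
to (555, 65, 27.5) shift [ 0.3  0.1 43.8] turn 0.0 | now [554.8  64.7  71.3] yaw -2.7 q6 -0.05 t 20.1167 grasp 62.238274812698364 0.4537331117711464
```

Call:
{"fn": "move_arm", "kwargs": {"series": [[[0.2,0,0,15,0],[0.2,0,0,28,0],[0.2,0,0,38,0],[0.2,0,0,43,0],[0.2,0,0,44,0],[0.65,0,0,44,0],[0.65,0,0,44,0],[0.65,0,0,38,0],[0.65,0,0,8,0],[0.65,0,0,-32,0]]]}}

```text
time_s: 20.95
eef_pos: [0.5519, 0.0648, 0.1012]
eef_rot: [-0.002, 0.724, 0.69, -0.002]
wrist_force: [1.0, 0.5, 0.5]
opening: 0.646
grasp_force: 0.0
```

Call:
{"fn": "move_arm", "kwargs": {"series": [[[0.65,0,0,-30,0],[0.4,0,0,-60,0],[0,-15,-30,-70,0],[0,-50,-50,-70,0],[0,-90,-65,-70,0],[0,-130,-75,-70,0],[0,-170,-85,-70,0],[0,-200,-95,-70,0],[0,-210,-95,-70,0],[0,-210,-95,-70,0]]]}}

```text
time_s: 21.78
eef_pos: [0.4498, -0.1432, 0.1739]
eef_rot: [0.001, 0.725, 0.689, 0.0]
wrist_force: [1.2, 0.1, 0.2]
opening: -0.001
grasp_force: 0.0
```

```bash
python3 - <<'E'
from h import *
p,d=camera('top');P=world('top',d)
stock(P,-.16,.13,.035)
lv=(P[...,1]<-.25)&(P[...,1]>-.42)&(P[...,0]>.47)&(P[...,0]<.65)
q=P[lv&(P[...,2]>.112)&(P[...,2]<.15)];print("ball",q.mean(0),len(q),q.max(0))
h=P[lv&(abs(P[...,2]-.0615)<.004)];print("housing",h.mean(0),np.percentile(h,5,0),np.percentile(h,95,0))
cv2.imwrite("pics/t5.png",cv2.resize(p[160:280,90:360],None,fx=2.9,fy=2.9,interpolation=cv2.INTER_CUBIC))
go(480,-314,120,3)
E
```

```text
[256. 169.] (626, -81, 53, 27, -90, 41, 95)
[210. 189.] (553, 64, 59, 40, 87, 59, 207)
[237. 191.] (552, -22, 59, 41, -89, 59, 213)
[206. 217.] (461, 71, 60, 39, -89, 59, 225)
[261. 222.] (451, -102, 57, 39, -88, 59, 218)
ball [ 0.53213863 -0.31252404  0.13140523] 47 [ 0.54224935 -0.30333964  0.13790203]
housing [ 0.57793455 -0.31626886  0.06122824] [ 0.52832671 -0.34319331  0.05822529] [ 0.63461576 -0.286218    0.06449368]
to (480, -314, 120) shift [-170.8   38.5   53.7] turn -0.102 | now [ 450.  -141.5  173.6] yaw -2.9 q6 -0.51 t 21.8333 grasp 0.0 -0.0012246143417955504
```

View pics/t5.png

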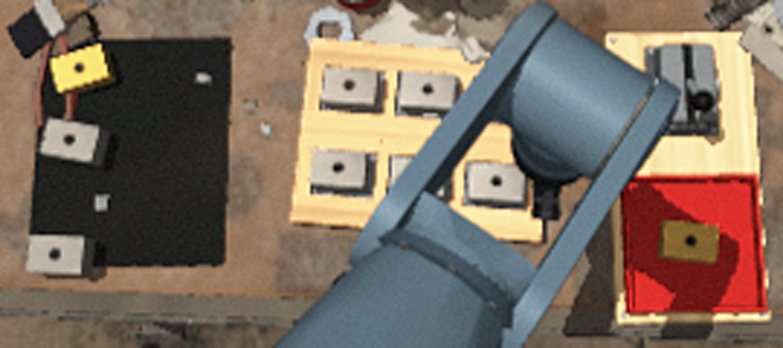

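The top crop shows brass in the return tray at (690,240) and bays 1, 3, 5 and 6 with steel. Bays 2 and 4 are partly hidden by the arm, but the side picture showed them good. Next is the lever, whose ball is at (702,100).

Call:
{"fn": "move_arm", "kwargs": {"series": [[[0,-35,8,10,-0.03],[0,-70,16,20,-0.06],[0,-105,24,30,-0.1],[0,-140,35,45,-0.1],[0,-168,42,60,-0.1],[0,-171,43,67,-0.1],[0,-171,43,67,-0.1],[0,-171,43,67,-0.1],[0,-171,43,67,-0.1],[0,-171,43,67,-0.1]]]}}

```text
time_s: 22.67
eef_pos: [0.4852, -0.3119, 0.1068]
eef_rot: [0.001, 0.687, 0.726, 0.0]
wrist_force: [0.9, -0.6, -0.9]
opening: -0.0
grasp_force: 0.0
```

```bash
python3 - <<'E'
from h import *
p,d=camera('top');P=world('top',d)
stock(P,-.16,.13,.035)
go(570,-312,105,3)
E
```

```text
[257. 170.] (623, -82, 54, 34, -90, 41, 106)
[211. 189.] (553, 64, 60, 42, 88, 58, 214)
[237. 191.] (552, -22, 59, 40, -89, 59, 211)
[263. 193.] (548, -106, 59, 41, 88, 59, 212)
[207. 218.] (461, 71, 60, 39, -89, 59, 226)
[234. 220.] (454, -15, 60, 39, -89, 59, 222)
[261. 222.] (451, -102, 57, 39, -88, 59, 225)
to (570, -312, 105) shift [-4.4 84.7  2. ] turn 0.002 | now [ 485.1 -312.3  106.9] yaw 3.1 q6 -0.83 t 22.7167 grasp 0.0 -0.0008922531648872366
```

All six bays hold steel at 58–59 mm. I'll push now.

Call:
{"fn": "move_arm", "kwargs": {"series": [[[0,0,12,2,0],[0,0,24,2,0],[0,0,36,2,0],[0,0,48,2,0],[0,0,58,2,0],[0,0,66,2,0],[0,0,74,2,0],[0,0,80,2,0],[0,0,84,2,0],[0,0,84,2,0]]]}}

```text
time_s: 23.55
eef_pos: [0.5684, -0.3089, 0.1032]
eef_rot: [-0.0, 0.688, 0.726, -0.0]
wrist_force: [-4.4, -1.4, 1.5]
opening: 0.001
grasp_force: 1.8
```

```bash
python3 - <<'E'
from h import *
s=ctrl.get_obs();print(s['eef_pos'],s['wrist_force'])
p,d=camera('side');cv2.imwrite('pics/s6.png',cv2.resize(p[180:260,230:340],None,fx=7,fy=7,interpolation=cv2.INTER_CUBIC))
E
```

```text
[ 0.5684154  -0.30885694  0.10316503] [-4.35644101 -1.4023647   1.51487482]
```

View pics/s6.png

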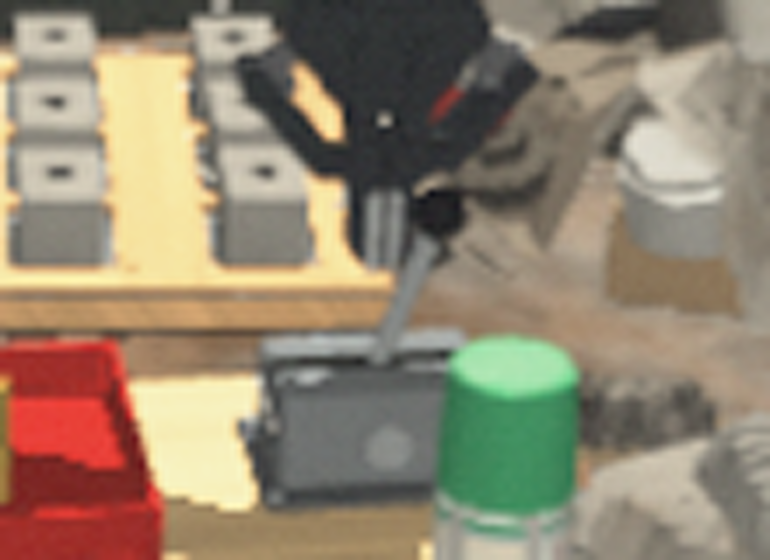

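The lever (ball at (437,210)) leans forward, close to the stop, and the force is 4 N. I'll go on gently.

Call:
{"fn": "move_arm", "kwargs": {"series": [[[0,0,1,0,0],[0,0,2,0,0],[0,0,3,0,0],[0,0,4,0,0],[0,0,5,0,0],[0,0,6,0,0],[0,0,7,0,0],[0,0,8,0,0],[0,0,8,0,0],[0,0,8,0,0]]]}}

```text
time_s: 24.43
eef_pos: [0.5756, -0.3082, 0.1031]
eef_rot: [-0.001, 0.688, 0.726, -0.0]
wrist_force: [-5.4, -0.7, -4.1]
opening: 0.001
grasp_force: 2.6
```

Call:
{"fn": "move_arm", "kwargs": {"series": [[[0,0,1,0,0],[0,0,2,0,0],[0,0,3,0,0],[0,0,4,0,0],[0,0,5,0,0],[0,0,6,0,0],[0,0,6,0,0],[0,0,6,0,0],[0,0,6,0,0],[0,0,6,0,0]]]}}

```text
time_s: 25.27
eef_pos: [0.5799, -0.3078, 0.1026]
eef_rot: [-0.003, 0.688, 0.726, -0.001]
wrist_force: [-11.3, -0.6, -2.9]
opening: 0.0
grasp_force: 5.6
```

Call:
{"fn": "move_arm", "kwargs": {"series": [[[0,0,1,0,0],[0,0,2,0,0],[0,0,3,0,0],[0,0,4,0,0],[0,0,4,0,0],[0,0,4,0,0],[0,0,4,0,0],[0,0,4,0,0],[0,0,4,0,0],[0,0,4,0,0]]]}}

```text
time_s: 26.1
eef_pos: [0.5809, -0.3077, 0.1022]
eef_rot: [-0.005, 0.688, 0.725, -0.003]
wrist_force: [-22.6, -1.6, 3.3]
opening: -0.001
grasp_force: 11.7
```

That is firmly at the stop: 22 N and only 1 mm of travel. I'll retract.

Call:
{"fn": "move_arm", "kwargs": {"series": [[[0,0,-15,0,0],[0,0,-40,0,0],[0,0,-70,0,0],[0,0,-100,0,0],[0,0,-120,0,0],[0,0,-125,-20,0],[0,0,-125,-60,0],[0,0,-125,-90,0],[0,0,-125,-90,0],[0,0,-125,-90,0]]]}}

```text
time_s: 26.93
eef_pos: [0.464, -0.3162, 0.1976]
eef_rot: [0.004, 0.688, 0.726, 0.0]
wrist_force: [-0.2, 0.1, -0.1]
opening: -0.003
grasp_force: 0.0
```

```bash
python3 - <<'E'
from h import *
p,d=camera('top');P=world('top',d)
stock(P,-.16,.13,.035);stock(P,-.40,-.24,.025,.06,.33,.46)
lv=(P[...,1]<-.25)&(P[...,1]>-.42)&(P[...,0]>.47)&(P[...,0]<.65)
q=P[lv&(P[...,2]>.112)&(P[...,2]<.15)];print("ball",q.mean(0),len(q))
p,d=camera('side');cv2.imwrite('pics/s7.png',cv2.resize(p[130:290,160:360],None,fx=4,fy=3.75,interpolation=cv2.INTER_CUBIC))
E
```

```text
[256. 170.] (622, -80, 57, 34, 89, 41, 108)
[211. 189.] (553, 65, 59, 41, 90, 58, 213)
[237. 191.] (552, -22, 59, 41, -89, 59, 208)
[263. 193.] (548, -106, 58, 40, -89, 59, 216)
[206. 217.] (461, 71, 60, 39, -88, 58, 223)
[234. 220.] (454, -15, 60, 39, -88, 59, 216)
[261. 222.] (451, -102, 57, 39, -88, 59, 214)
ball [ 0.52692076 -0.31981618  0.12869459] 8
```

View pics/s7.png

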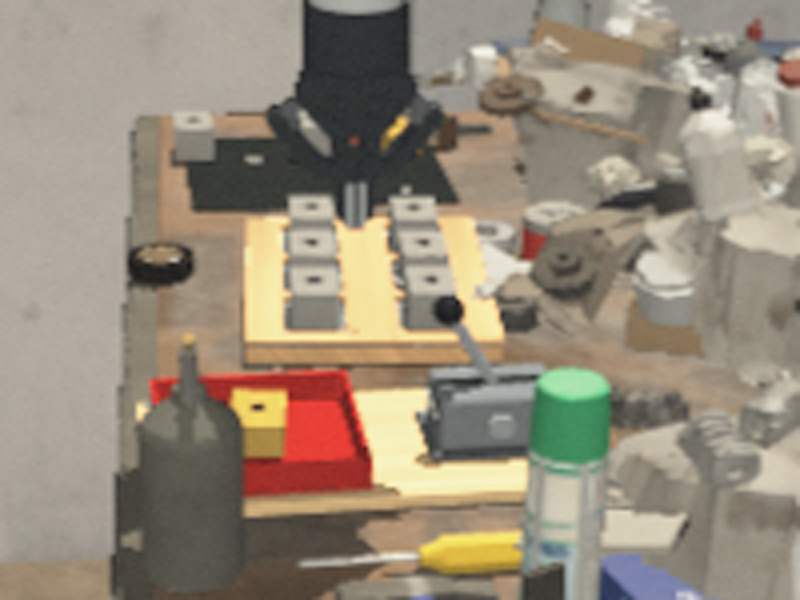

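The lever is back home with its ball at (449,310). All six steel blocks are in place, the brass is in the return tray at (258,425), and the arm is clear.

```bash
python3 -c "
from bench import order
print(order.hand_in())"
```

```text
the job is handed in; nothing more can be done
None
```

The job is done and handed in (no verdict came back): the brass block from bay 6 is in the red return tray, steel blocks fill all six bays, and the lever was pushed to its stop and sprang back home.

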